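# Tuck the trunking lid under the stepped cover and hold it down

### The job

Close the open stretch of the bench trunking: pick up the loose lid, lay it over the trunking and slide one end about 20 mm under the raised edge of the stepped cover, which is left or right of the opening with the socket box at the other end. The stepped cover only rests there, so do not lift or push it, and leave the other things on the bench where they are. Finish still holding the lid pressed firmly (10 N or more) down flat on the trunking, as if a colleague were about to put the screws in: do not let go at the end.

Things in the scene. Friction and masses are not known exactly. Their poses are not given: they have to be found in the camera images.
- trunking: Grey steel cable trunking fixed on the bench: a straight open-topped trough 48 mm wide, 628 long, 45 high, with a flat 10 mm wide rim along each side, cables inside. Origin: centre of its underside, on the bench; y runs along its length (about to the robot's left), x across, z up. Lids lie on the rims, 45 mm above the origin. Place and yaw vary.
- stepped_cover: Light grey steel cover 60 mm wide, 170 long (y), 0.28 kg, lying loose on the trunking left or right of the opening. The middle 100 mm rests on the rims, with side lips; the last 35 mm at each end are stepped up: underside 6 mm above the rims, 32 mm deep from edge to step. Sheet 3 mm. Origin: underside centre of the middle part, at rim height; axes as the trunking's.
- lap_left (a point): Middle of the underside of the stepped cover's raised edge at its +y end (85 mm from its origin), 6 mm above the rims.
- lap_right (a point): Middle of the underside of the stepped cover's raised edge at its -y end (85 mm from its origin), 6 mm above the rims.
- socket_box: Grey box with two round mains sockets, 64 mm wide, 150 long (y), 33 high, fixed on the trunking at the other end of the opening. Origin: centre of its underside, at rim height; axes as the trunking's. From it to the raised edge the opening is 180 to 220 mm; what is left over stays open for leads.
- lid: Loose light grey steel lid lying right way up on the bench, 0.24 kg, both ends alike: plate 60 mm wide (x), 150 long (y), 3 thick; along each long side a lip 2 mm thick, 13 deep, 80 long, stopping 35 mm short of the ends. Origin: centre of the plate's underside, 13 mm above the lips' feet. In place the plate lies on the rims, the lips outside the trough with 4 mm play each side.
- lid_end_a (a point): Middle of the lid's end edge at its +y end, plate underside, 75 mm from the lid's origin.
- lid_end_b (a point): Middle of the lid's end edge at its -y end, plate underside, 75 mm from the lid's origin.
- screwdriver: Black-handled screwdriver lying on the bench, bystander.
- tip_box: Pipette tip box 120 x 80 x 63 mm, dark blue with a clear lid, bystander. Origin at the centre of its underside.
- reagent_jar: Brown glass jar 50 mm across, 70 mm high, on the far side of the trunking, bystander. Origin at the centre of its underside.
Not all that is in view belongs to the job. What is shaped like the lid but purple is not meant.

How it is judged:
By the outcome, as a careful person would: the job done as asked, in the order asked, and still so for the second after the job is handed in, while the arm keeps its last pose, push and grip.
It also fails if it takes over 38 s, if anything falls off the work surface, if the arm or the gripper's body presses on something with over 40 N, if the wrist force passes 120 N, or if a joint passes its speed limit or range.

### The arm

A 6-joint arm with a two-finger parallel gripper is mounted at the origin on the work surface. World frame = base frame: x ahead of the robot, y to its left, z up, the work surface at z = 0. Lengths are in m, angles in rad, forces in N, time in s.
With the tool pointing down it reaches from about 0.25 to 0.725 m from the base axis. Payload 4 kg.
Tool frame: the origin (TCP) lies at the very end of the fingers, on their centre line; the grasp point (between the pads) lies 19 mm behind it; z points along the fingers, y is the line along which they close (so a half turn about z gives the same grasp; the last joint's range is limited). The gripper opens to 85 mm and grips with 20 to 120 N. Pads are 22 mm wide; open, the fingers measure 114 mm over their backs; the gripper's body (76 mm by 85 mm) begins 54 mm behind the grasp point. The pads swing forward as they close: fully open they stand 13 mm farther back than shut.
Start: joints at [-1.319, 0.241, 0.005, 1.335, 0, 1.571], TCP at [0.125, -0.484, 0.231] pointing down, gripper open.
Joint ranges: [-2.72, 2.72], [-1.05, 1.87], [-1.09, 1.28], [-1.99, 2.15], [-1.42, 1.44], [-3.14, 3.14]. Speed limits (rad/s): [2.79, 2.79, 3.14, 3.14, 3.14, 3.14].

### API

Orientations are given as a unit quaternion [x, y, z, w].
In Python, from workcell import bot, vision, workorder gives the robot as it stands.
- The arm moves only by the shell command python3 -m creep 'ROWS' [OPENING]. ROWS is JSON, a list of rows, each a list of 2 entries, a list of its own where there are three numbers: the shift along the tool's x, y, z in mm, then the turn, a rotation vector about the tool's x, y, z in rad. In form: [[[dx, dy, dz], [wx, wy, wz]], ...]. A call has 1 to 12 rows; each row shifts and turns the commanded pose from where the row before left it, along the tool's axes as they then stand; what a row does not reach is not made up. A row lasts 1/8 s, in which the tool goes at most 62.5 mm and 10.7 degrees, less where a joint would pass 70% of its speed; a pose out of reach is approached as far as the arm can. A call is refused whole if a number of a shift passes 62.5 or a number of a turn 0.188, either way. A call with a gripper value outside its range is refused whole. OPENING is the finger opening in mm, from 0 to 85.4, set as the call begins (- or left out, the last holds). The fingers move at their own pace and stop on an object; the grip force is fixed at half the most. Time passes only in rows, so rows that do not move let the fingers close. It gives the time, the measured TCP pose, the force, the opening and the grip force at its end, in the units of the state.
- bot.get_obs(): the state, without advancing time (a new reading comes with each control period).
- vision.camera(name): name is "scene" or "top"; returns a dict with "image" (400x640x3 uint8, blue, green, red), "z_map" (400x640 float32, m along the optical axis (not along the pixel's ray), 0 where there is no reading), "K" (3x3 intrinsics, pixels), "k1" (the pictures are not rectified: a ray, as slopes to the right and down, at radius r is drawn at 1 + k1 r^2 times it, then the intrinsics apply), "rvec" (rotation vector, rad) and "tvec" (3), from world to camera coordinates, as OpenCV has them. Camera axes: x right, y down, z forward; pixel columns grow to the right and rows downward; lengths in m; the calibration is good to about 2 mm. A picture is of the moment at which its call begins.
- workorder.job_done(): hands the job in; it is judged then, once.
Trained networks look in a picture, given as the dict that the camera call returned (one of the last four; its "shot" number tells which), for a name from the list of things; names that differ only in an ending like _2 or _b are one class to them, and where a whole thing is asked for, a point or a joint stands for the part that bears it (a point fixed in the world has none). Each returns a list of dicts, best first, with "score" (0 to 1); they miss things now and then, are a little off and sometimes report something else, mostly with a low value. They report only what shows in the picture. A call takes as long as a camera call. They do not tell look-alikes from the thing itself.
- vision.spot_in(picture, query): "position" ([column, row] in pixels, amid what is visible of it).
- vision.place_of(picture, query): "position" ([column, row] in pixels: a listed point, or the origin of a listed thing).
The state is a dict: "clock": time; "joint_pos": joint angles; "joint_vel": joint speeds; "tau": joint torques, N m; "eef_pos": TCP position; "tool_rot": TCP orientation; "ft_force": force on the tool from outside, world axes, zero at the start; "ft_torque": the same for the moment, N m; "grip_width": finger opening in m; "grasp_force": force on a finger pad.
Only numpy, scipy, OpenCV 4.12 (cv2) and the standard library are available. Lean on these libraries where they do the work, as an engineer would, in place of code of your own. Each camera call takes 0.05 s, during which the arm holds its last target. There are 200 camera calls.

## Working session

There is one attempt and no reset: what is moved stays moved. The work goes in short steps, Python scripts to look and compute and a shell command to move; the robot and the scene stay as the last step left them, time stands still between calls to the robot, and variables do not carry over. Pictures are saved under pics/ and viewed, at most 10 in all, crops included, and the job is handed in when it is done.

```bash
ls; mkdir -p pics; cat > h.py <<'E'
import numpy as np, cv2
from workcell import bot, vision, workorder
from scipy.spatial.transform import Rotation as R
def ray(c,p):
    K=c["K"];d=np.array([(p[0]-K[0,2])/K[0,0],(p[1]-K[1,2])/K[1,1]]);u=d.copy()
    for _ in range(20): u=d/(1+c["k1"]*(u@u))
    return np.array([u[0],u[1],1.])
def cam(c): 
    Rm=R.from_rotvec(np.ravel(c["rvec"])).as_matrix(); return Rm,np.ravel(c["tvec"])
def at_z(c,p,z):
    Rm,t=cam(c);o=-Rm.T@t;d=Rm.T@ray(c,p);return o+d*(z-o[2])/d[2]
def depth(c,p):
    Rm,t=cam(c);z=c["z_map"][int(round(p[1])),int(round(p[0]))];return Rm.T@(ray(c,p)*z-t)
def proj(c,X):
    Rm,t=cam(c);q=Rm@np.asarray(X)+t;u=q[:2]/q[2];u=u*(1+c["k1"]*(u@u));K=c["K"];return np.array([K[0,0]*u[0]+K[0,2],K[1,1]*u[1]+K[1,2]])
E
cat > a.py <<'E'
from h import *
np.set_printoptions(precision=4,suppress=True)
for n in("top","scene"):
    c=vision.camera(n);cv2.imwrite(f"pics/{n}0.png",c["image"])
    for q in["trunking","stepped_cover","socket_box","lid","lid_end_a","lap_left","lap_right","screwdriver","tip_box","reagent_jar"]:
        for r in vision.place_of(c,q)[:4]: print(n,q,round(r["score"],2),np.round(r["position"],1),depth(c,r["position"]))
o=bot.get_obs();print(o["eef_pos"],o["tool_rot"],o["ft_force"])
E
python3 a.py
```

```text
pics
top trunking 0.91 [328.3 171. ] [ 0.6299 -0.0262  0.0109]
top trunking 0.31 [252.6 168.2] [0.6357 0.1623 0.0505]
top stepped_cover 0.82 [253.6 168.5] [0.6353 0.1602 0.0475]
top stepped_cover 0.55 [397.4 168.8] [ 0.6207 -0.191   0.0776]
top socket_box 0.87 [396.9 172.6] [ 0.6112 -0.189   0.0794]
top socket_box 0.72 [219.2 163.7] [0.6478 0.2428 0.0569]
top lid 0.98 [302.3 239.9] [0.4558 0.0449 0.0174]
top lid 0.97 [390.8 102.6] [ 0.805  -0.1944  0.0128]
top lid 0.86 [249.3 303.5] [0.3034 0.1795 0.0191]
top lid 0.84 [382.4 247.7] [ 0.4304 -0.1558  0.0195]
top lid_end_a 0.97 [225.9 287.8] [ 0.3415  0.2404 -0.0007]
top lid_end_a 0.87 [267.2 123.8] [0.7552 0.1272 0.0177]
top lid_end_a 0.86 [330.1 247.7] [ 0.4342 -0.0243  0.0197]
top lid_end_a 0.84 [376.8  78.9] [ 0.8685 -0.1601  0.0144]
top lap_left 0.76 [220.9 160.2] [0.6564 0.2385 0.0571]
top lap_left 0.32 [334.5 246.8] [ 0.4358 -0.0364  0.0005]
top lap_right 0.56 [287.  169.1] [0.631  0.0775 0.0521]
top screwdriver 0.69 [183.  254.3] [0.429  0.3426 0.0157]
top screwdriver 0.56 [253. 166.] [0.6412 0.1613 0.0501]
top tip_box 0.81 [44
[... 633 characters left out ...]
 241.8] [0.7378 0.1331 0.0027]
scene lid_end_a 0.87 [300.9 319.5] [ 0.8728 -0.1524  0.0008]
scene lid_end_a 0.82 [312.1 141.6] [0.267  0.1141 0.0202]
scene lap_left 0.74 [410.2 196.7] [0.6317 0.2669 0.0273]
scene lap_right 0.62 [351.8 204.7] [0.6265 0.0861 0.0555]
scene screwdriver 0.63 [407.3 198. ] [0.6602 0.2363 0.0565]
scene screwdriver 0.51 [399.1 158.6] [0.4352 0.3472 0.0014]
scene tip_box 0.86 [185.1 200.9] [ 0.449  -0.3254  0.0615]
scene tip_box 0.41 [398.7 160.6] [0.4472 0.3385 0.0043]
scene reagent_jar 0.87 [348.9 261.4] [0.7749 0.0101 0.0205]
scene reagent_jar 0.3 [378.8 204. ] [0.6444 0.1583 0.0481]
[ 0.1246 -0.4842  0.2313] [0.9921 0.1256 0.     0.    ] [-0.0585  0.1584  0.3452]
```

View pics/top0.png

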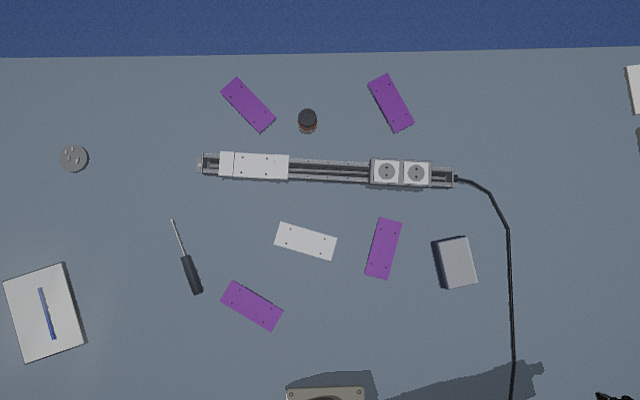

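View pics/scene0.png

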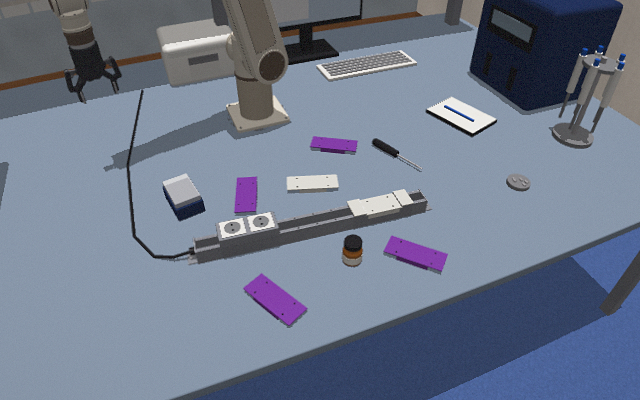

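The white lid-shaped plate is at top (305,241) and scene (312,184). The four others of that shape are purple, at top (248,105), (390,103), (383,249) and (252,306). So white (305,241) is the lid. The stepped cover is left at top (255,165), and the socket box right at (400,172). I'll confirm with a rectified crop and measure in it.

```bash
cat >> h.py <<'E'
def ortho(c,z,x0=.38,x1=.70,y0=-.30,y1=.28,s=1000):
    # row 0 = x1 (far), col 0 = y1 (left); s px per m
    h,w=int((x1-x0)*s),int((y1-y0)*s)
    X=x1-(np.arange(h)+.5)/s;Y=y1-(np.arange(w)+.5)/s
    P=np.stack(np.broadcast_arrays(X[:,None],Y[None,:],z),-1).reshape(-1,3)
    Rm,t=cam(c);q=P@Rm.T+t;u=q[:,:2]/q[:,2:];u=u*(1+c["k1"]*(u**2).sum(1,keepdims=True));K=c["K"]
    m=(u*[K[0,0],K[1,1]]+[K[0,2],K[1,2]]).reshape(h,w,2).astype(np.float32)
    f=lambda p:np.array([x1-(p[1]+.5)/s,y1-(p[0]+.5)/s])
    return cv2.remap(c["image"],m[...,0],m[...,1],cv2.INTER_CUBIC),f
def rects(img,f,thr,amin=2500):
    hsv=cv2.cvtColor(img,cv2.COLOR_BGR2HSV);m=((hsv[...,2]>thr)&(hsv[...,1]<40)).astype(np.uint8)
    m=cv2.morphologyEx(m,cv2.MORPH_CLOSE,np.ones((9,9)));n,l,st,ce=cv2.connectedComponentsWithStats(m)
    for i in range(1,n):
        if st[i,4]>amin:
            p=np.argwhere(l==i)[:,::-1].astype(np.float32);b=cv2.boxPoints(cv2.minAreaRect(p))
            w=np.array([f(q) for q in b]);e=[w[1]-w[0],w[2]-w[1]];k=int(np.linalg.norm(e[1])>np.linalg.norm(e[0]))
            a=e[k]*np.sign(e[k][1])
            print("rect c",w.mean(0).round(4),"centroid",f(ce[i]).round(4),"LxW",np.linalg.norm(a).round(4),np.linalg.norm(e[1-k]).round(4),"yaw",np.arctan2(-a[0],a[1]).round(4))
E
cat > b.py <<'E'
from h import *
c=vision.camera("top");s=vision.camera("scene")
for z in(.016,.048,.054):
    im,f=ortho(c,z);print("top z",z);rects(im,f,150)
    im2,f=ortho(s,z);print("scene z",z);rects(im2,f,170)
    if z==.048:cv2.imwrite("pics/o48.png",np.vstack([im,im2])[:, :])
# cloud of trunking
Rm,t=cam(c);v,u=np.mgrid[100:240,150:500];pts=np.array([depth(c,(a,b)) for a,b in zip(u.ravel(),v.ravel()) if c["z_map"][b,a]>0])
k=(pts[:,2]>.035)&(pts[:,2]<.09)&(abs(pts[:,0]-.625)<.09)&(abs(pts[:,1])<.35)
p=pts[k];j=np.polyfit(p[:,1],p[:,0],1)
for _ in range(4):
    r=p[:,0]-np.polyval(j,p[:,1]);p=p[abs(r)<.035];j=np.polyfit(p[:,1],p[:,0],1)
print("trunk x=%.4f*y+%.4f"%tuple(j),"y range",p[:,1].min(),p[:,1].max())
r=p[:,0]-np.polyval(j,p[:,1])
for y in np.arange(-.3,.29,.02):
    q=p[abs(p[:,1]-y)<.01]; 
    if len(q):print(round(y,2),q[:,2].max().round(4),np.median(q[:,2]).round(4),((q[:,0].min()+q[:,0].max())/2).round(4))
E
python3 b.py
```

```text
top z 0.016
rect c [0.6473 0.1299] centroid [0.6504 0.1605] LxW 0.2502 0.0644 yaw -0.0844
rect c [0.4536 0.0381] centroid [0.4537 0.0381] LxW 0.1526 0.0626 yaw -0.3129
scene z 0.016
rect c [0.608  0.1765] centroid [0.6092 0.1843] LxW 0.2118 0.0722 yaw -0.0826
rect c [ 0.5502 -0.1895] centroid [ 0.5506 -0.1878] LxW 0.1489 0.064 yaw -0.0746
rect c [0.4507 0.0407] centroid [0.451  0.0406] LxW 0.1556 0.0641 yaw -0.3115
top z 0.048
rect c [0.642  0.1269] centroid [0.6448 0.1566] LxW 0.2423 0.0627 yaw -0.0844
rect c [0.4538 0.0377] centroid [0.4538 0.0377] LxW 0.1478 0.0605 yaw -0.3152
scene z 0.048
rect c [0.6378 0.1571] centroid [0.6391 0.1649] LxW 0.2327 0.0695 yaw -0.0849
rect c [ 0.5831 -0.193 ] centroid [ 0.5828 -0.1926] LxW 0.1394 0.0612 yaw -0.0831
rect c [0.4865 0.0269] centroid [0.4869 0.0269] LxW 0.1496 0.0618 yaw -0.3134
top z 0.054
rect c [0.6426 0.1437] centroid [0.6441 0.1565] LxW 0.2761 0.0624 yaw -0.0845
rect c [0.4538 0.0376] centroid [0.4538 0.0375] LxW 0.1472 0.0604 yaw -0.312
scene z 0.054
rect c [0.643  0.1476] centroid [0.6447 0.1608] LxW 0.2194 0.0691 yaw -0.0861
re
[... 305 characters left out ...]

-0.24 0.0849 0.078 0.6102
-0.22 0.0848 0.0782 0.612
-0.2 0.0841 0.0765 0.6134
-0.18 0.0838 0.078 0.6161
-0.16 0.0835 0.0783 0.6169
-0.14 0.0825 0.0775 0.6192
-0.12 0.0806 0.0654 0.6196
-0.1 0.0519 0.0457 0.6217
-0.08 0.0508 0.0459 0.6246
-0.06 0.0506 0.0457 0.6253
-0.04 0.0506 0.0457 0.6279
-0.02 0.0504 0.0454 0.6288
0.0 0.0507 0.0462 0.6316
0.02 0.0503 0.0454 0.6321
0.04 0.0509 0.0457 0.6348
0.06 0.0498 0.045 0.6356
0.08 0.0604 0.0543 0.6383
0.1 0.059 0.0548 0.6395
0.12 0.0559 0.0484 0.6405
0.14 0.0539 0.0487 0.6431
0.16 0.0548 0.049 0.6444
0.18 0.055 0.0487 0.6451
0.2 0.059 0.0489 0.6474
0.22 0.0595 0.0548 0.6494
0.24 0.0604 0.0545 0.651
0.26 0.0498 0.0463 0.6532
0.28 0.0519 0.0458 0.6544
```

View pics/o48.png

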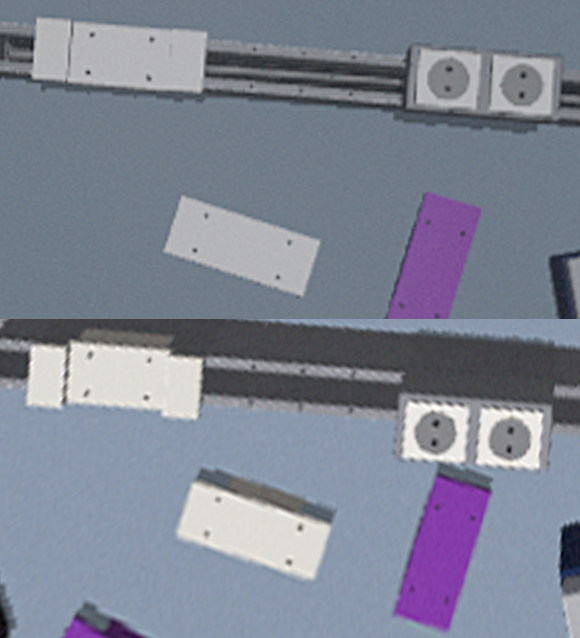

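The rectified crop confirms it. The lid is white with four holes, at crop (242,246) in the upper half, and the purple look-alike beside it is not the lid. The cover's right raised edge is at column ~206 in the crop, and the socket box starts at ~408. The lid centre is about (0.4525, 0.0385) with yaw -0.312; the trunking is x = 0.630 + 0.087y with yaw -0.085.

```bash
cat >> h.py <<'E'
def go(p,ya):
    """tool-frame shift (mm) at present attitude, and tool turn to straight-down with tool y at world angle ya"""
    o=bot.get_obs();T=R.from_quat(o["tool_rot"]);y=np.array([np.cos(ya),np.sin(ya),0]);z=np.array([0,0,-1.])
    W=R.from_matrix(np.stack([np.cross(y,z),y,z],1))
    print("t",round(o["clock"],2),"tcp",np.round(o["eef_pos"],4),"shift",np.round(T.inv().apply(np.array(p)-o["eef_pos"])*1000,1),"turn",np.round((T.inv()*W).as_rotvec(),4),"F",np.round(o["ft_force"],1),"w",round(o["grip_width"],4),"gf",round(float(np.max(o["grasp_force"])),1),"j",np.round(o["joint_pos"],2))
E
python3 -m creep '[[[37.3,-35.4,9],[0,0,0]],[[37.3,-35.4,9],[0,0,0]],[[37.3,-35.4,9],[0,0,0]],[[37.3,-35.4,9],[0,0,0]],[[37.3,-35.4,9],[0,0,0]],[[37.3,-35.4,9],[0,0,0]],[[37.3,-35.4,9],[0,0,0]],[[37.3,-35.4,9],[0,0,0]],[[37.3,-35.4,9],[0,0,0]],[[37.3,-35.4,9],[0,0,0]],[[37.3,-35.4,9],[0,0,0]],[[37.3,-35.4,9],[0,0,0]]]' 85
python3 -c "
from h import *
go([.4525,.0385,.06],-.312)"
```

```text
clock: 2.7
eef_pos: [0.4532, 0.0404, 0.1232]
tool_rot: [0.992, 0.126, 0.0, 0.0]
ft_force: [0.4, -0.4, 0.1]
grip_width: 0.0855
grasp_force: 0.0
t 2.7 tcp [0.4532 0.0404 0.1232] shift [-1.2  1.6 63.2] turn [ 7.0000e-04 -5.0000e-04 -1.0066e+00] F [ 0.4 -0.4  0.1] w 0.0855 gf 0.0 j [ 0.09  0.23 -0.3   1.04 -0.    2.98]
```

```bash
python3 -m creep '[[[-1,1,5],[0,0,-0.168]],[[0,0,5],[0,0,-0.168]],[[0,0,10],[0,0,-0.168]],[[0,0,15],[0,0,-0.168]],[[0,0,15],[0,0,-0.168]],[[0,0,13],[0,0,-0.167]],[[0,0,0],[0,0,0]]]'
cat > c.py <<'E'
from h import *
go([.4525,.0385,.004],-.312)
for n,th in(("top",150),("scene",170)):
    c=vision.camera(n);im,f=ortho(c,.016);print(n);rects(im,f,th,1500);cv2.imwrite(f"pics/{n}_g.png",cv2.resize(im[100:,150:400],None,fx=2,fy=2) if n=="scene" else im)
E
python3 c.py
```

```text
clock: 3.58
eef_pos: [0.4506, 0.0374, 0.0595]
tool_rot: [0.809, 0.588, -0.001, -0.001]
ft_force: [0.4, -0.0, -0.3]
grip_width: 0.0853
grasp_force: 0.0
t 3.58 tcp [0.4506 0.0374 0.0595] shift [ 1.7  1.6 55.5] turn [-0.0021  0.0009 -0.002 ] F [ 0.4 -0.  -0.3] w 0.0853 gf 0.0 j [ 0.08  0.31 -0.39  0.87 -0.    1.97]
top
rect c [0.6489 0.1484] centroid [0.6503 0.163 ] LxW 0.2131 0.0644 yaw -0.0838
rect c [ 0.6256 -0.1716] centroid [ 0.6251 -0.1725] LxW 0.0696 0.0592 yaw -0.0907
rect c [ 0.6187 -0.2502] centroid [ 0.6194 -0.2505] LxW 0.0649 0.0591 yaw -0.0867
rect c [0.4485 0.043 ] centroid [0.4457 0.0458] LxW 0.169 0.134 yaw 0.0
scene
rect c [0.6055 0.1458] centroid [0.6093 0.1798] LxW 0.2734 0.0722 yaw -0.0826
rect c [ 0.5506 -0.1892] centroid [ 0.5507 -0.1877] LxW 0.1496 0.0633 yaw -0.0756
rect c [0.4649 0.0849] centroid [0.4744 0.0913] LxW 0.0639 0.0629 yaw 1.249
rect c [ 0.4354 -0.0075] centroid [ 0.4377 -0.014 ] LxW 0.0641 0.0538 yaw 1.2627
```

View pics/scene_g.png

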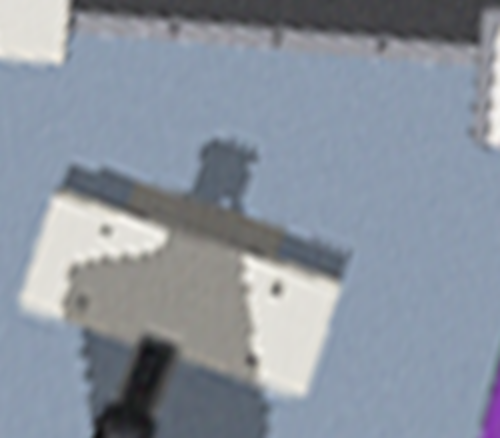

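The picture shows the gripper above the lid's middle, with one finger beyond each long side. I'll descend and close.

```bash
python3 -m creep '[[[1.7,1.5,20],[0,0,0]],[[0,0,20],[0,0,0]],[[0,0,10],[0,0,0]],[[0,0,5],[0,0,0]],[[0,0,0],[0,0,0]]]'
python3 -c "
from h import *
go([.4525,.0385,.004],-.312)"
```

```text
clock: 4.3
eef_pos: [0.4537, 0.0386, 0.0055]
tool_rot: [0.809, 0.588, 0.0, 0.0]
ft_force: [0.1, 0.1, -0.2]
grip_width: 0.0853
grasp_force: 0.0
t 4.3 tcp [0.4537 0.0386 0.0055] shift [-0.5 -1.1  1.5] turn [ 0.0002 -0.0001 -0.0004] F [ 0.1  0.1 -0.2] w 0.0853 gf 0.0 j [ 0.08  0.39 -0.45  0.73 -0.    1.97]
```

```bash
python3 -m creep '[[[0,0,0],[0,0,0]],[[0,0,0],[0,0,0]],[[0,0,0],[0,0,0]],[[0,0,0],[0,0,0]],[[0,0,0],[0,0,0]],[[0,0,0],[0,0,0]]]' 50
python3 -c "
from h import *
go([.4525,.0385,.12],-.085)"
```

```text
clock: 5.05
eef_pos: [0.4542, 0.0387, 0.0065]
tool_rot: [0.808, 0.589, 0.001, 0.0]
ft_force: [-0.9, -0.9, 5.9]
grip_width: 0.0578
grasp_force: 63.0
t 5.05 tcp [0.4542 0.0387 0.0065] shift [  -0.6   -1.3 -113.5] turn [ 0.0017 -0.0005 -0.2272] F [-0.9 -0.9  5.9] w 0.0578 gf 63.0 j [ 0.08  0.39 -0.45  0.73  0.    1.97]
```

```bash
python3 -m creep '[[[0,0,-15],[0,0,0]],[[0,0,-30],[0,0,0]],[[0,0,-35],[0,0,-0.114]],[[0,0,-34],[0,0,-0.114]],[[0,0,0],[0,0,0]]]'
cat > d.py <<'E'
from h import *
import sys
go([.6285,-.017,.12],-.085)
o=bot.get_obs();z=o["eef_pos"][2]-.0065+.016
for n,th in(("top",150),("scene",170)):
    c=vision.camera(n)
    for zz in(z,.054):
        im,f=ortho(c,zz);print(n,round(zz,4));rects(im,f,th,600)
        cv2.imwrite(f"pics/{n}_{sys.argv[1]}_{int(zz*1000)}.png",im)
    for q in("lid_end_a","lap_right"):
        for r in vision.place_of(c,q)[:3]:print(q,round(r["score"],2),at_z(c,r["position"],z-.003 if q[1]=="i" else .051).round(4))
E
python3 d.py lift
```

```text
clock: 5.68
eef_pos: [0.4556, 0.0388, 0.1218]
tool_rot: [0.736, 0.676, 0.002, 0.002]
ft_force: [0.2, 0.3, -3.2]
grip_width: 0.0577
grasp_force: 65.6
t 5.67 tcp [0.4556 0.0388 0.1218] shift [-41.  176.9   2.8] turn [ 0.0062 -0.0011  0.0001] F [ 0.2  0.3 -3.2] w 0.0577 gf 65.6 j [ 0.08  0.23 -0.3   1.03  0.    1.74]
top 0.1313
rect c [0.6292 0.1354] centroid [0.6305 0.149 ] LxW 0.1912 0.0579 yaw -0.086
rect c [ 0.6084 -0.1523] centroid [ 0.608 -0.153] LxW 0.0612 0.0543 yaw -0.1419
rect c [ 0.6023 -0.2222] centroid [ 0.6026 -0.2226] LxW 0.0581 0.053 yaw -0.0768
rect c [0.448 0.045] centroid [0.4431 0.0456] LxW 0.167 0.133 yaw 0.0
rect c [ 0.4135 -0.2835] centroid [ 0.4139 -0.2863] LxW 0.0 0.032 yaw 0.0
top 0.054
rect c [0.6424 0.1439] centroid [0.6437 0.1584] LxW 0.2061 0.0619 yaw -0.0838
rect c [ 0.6197 -0.1653] centroid [ 0.6195 -0.1665] LxW 0.0669 0.0572 yaw -0.0907
rect c [ 0.6133 -0.2408] centroid [ 0.6135 -0.2414] LxW 0.0629 0.0571 yaw -0.0768
rect c [0.4505 0.0465] centroid [0.4442 0.0473] LxW 0.18 0.138 yaw 0.0
lid_end_a 0.89 [ 0.4999 -0.1646  0.1283]
lid_end_a 0.8 [0.2763 0.101
[... 179 characters left out ...]
 0.6681 -0.2078] centroid [ 0.6669 -0.2053] LxW 0.1286 0.0579 yaw -0.0873
rect c [0.4593 0.0836] centroid [0.4661 0.096 ] LxW 0.0606 0.06 yaw 1.491
rect c [ 0.4507 -0.0129] centroid [ 0.4521 -0.0162] LxW 0.0606 0.0481 yaw 1.4801
scene 0.054
rect c [0.6416 0.1319] centroid [0.6449 0.1571] LxW 0.2735 0.0691 yaw -0.0874
rect c [ 0.5886 -0.1956] centroid [ 0.5888 -0.1939] LxW 0.1427 0.0611 yaw -0.0768
rect c [ 0.406 -0.291] centroid [ 0.4078 -0.2927] LxW 0.0 0.017 yaw 0.0
rect c [0.3885 0.124 ] centroid [0.387 0.126] LxW 0.065 0.014 yaw 0.0
lid_end_a 0.98 [ 0.4967 -0.1645  0.1283]
lid_end_a 0.89 [0.4518 0.1151 0.1283]
lid_end_a 0.87 [ 0.4504 -0.0451  0.1283]
lap_right 0.57 [0.635  0.0867 0.051 ]
```

```bash
python3 -m creep '[[[-10.2,44.2,0],[0.006,0,0]],[[-10.3,44.2,0],[0,0,0]],[[-10.3,44.2,0],[0,0,0]],[[-10.2,44.2,0],[0,0,0]],[[0,0,30],[0,0,0]],[[0,0,31],[0,0,0]],[[0,0,0],[0,0,0]]]'
cat > e.py <<'E'
from h import *
import sys
go([.6285,-.017,.0385],-.085)
o=bot.get_obs();z=o["eef_pos"][2]-.0065+.016;ax=np.array([.0847,.9964]);lat=np.array([.9964,-.0847]);O=np.array([.630,0])
for n in("top","scene"):
    c=vision.camera(n)
    for zz in(z,.054):
        im,f=ortho(c,zz,.58,.70,-.14,.12,3000);g=cv2.cvtColor(im,cv2.COLOR_BGR2GRAY)
        print(n,round(zz,4))
        for d in(-.022,.022):   # profiles along the axis
            s=np.arange(-.13,.11,.0005);P=O+s[:,None]*ax+d*lat
            v=np.array([np.median([g[min(max(int((.70-(p+e*lat)[0])*3000),0),g.shape[0]-1),min(max(int((.12-(p+e*lat)[1])*3000),0),g.shape[1]-1)] for e in np.arange(-.004,.0041,.001)]) for p in P])
            gr=np.convolve(v,np.r_[np.ones(5),-np.ones(5)]/5,"same");k=[i for i in range(8,len(s)-8) if abs(gr[i])>22 and abs(gr[i])==abs(gr[i-6:i+7]).max()]
            print(" lat",d,[(round(float(s[i]),4),int(gr[i])) for i in k])
    a,b=proj(c,[.63,.03,.05]);h=60;im=c["image"][int(b)-h:int(b)+h,int(a)-90:int(a)+90];cv2.imwrite(f"pics/{n}_{sys.argv[1]}.png",cv2.resize(im,None,fx=4,fy=4,interpolation=cv2.INTER_CUBIC))
E
python3 e.py hov
```

```text
clock: 6.85
eef_pos: [0.6227, -0.0171, 0.0533]
tool_rot: [0.736, 0.677, -0.005, -0.005]
ft_force: [-0.4, -0.6, -2.2]
grip_width: 0.0576
grasp_force: 69.4
t 6.85 tcp [ 0.6227 -0.0171  0.0533] shift [ 0.5  6.  14.7] turn [-0.0145  0.0005  0.0005] F [-0.4 -0.6 -2.2] w 0.0576 gf 69.4 j [-0.03  0.61  0.1   1.07  0.    1.63]
top 0.0628
 lat -0.022 [(0.037, 50), (0.0575, -38), (0.0755, 27)]
 lat 0.022 [(-0.123, 41), (0.025, 30), (0.0575, -39), (0.075, 32)]
top 0.054
 lat -0.022 [(0.0375, 49), (0.0575, -39), (0.076, 27)]
 lat 0.022 [(-0.1235, 40), (0.026, 29), (0.058, -38), (0.076, 29)]
scene 0.0628
 lat -0.022 [(-0.0915, 46), (-0.053, -47), (-0.0145, -48), (0.024, 77), (0.04, 56), (0.0605, -39), (0.074, 34)]
 lat 0.022 [(-0.091, 45), (-0.0205, -32), (-0.004, 41), (0.014, 24), (0.02, -23), (0.06, -26), (0.0735, 94)]
scene 0.054
 lat -0.022 [(-0.0885, 48), (-0.0505, -47), (-0.0125, -44), (0.0235, 54), (0.044, 51), (0.0445, 51), (0.064, -40), (0.077, 53), (0.0775, 53)]
 lat 0.022 [(-0.1215, 25), (-0.0035, 25), (0.0775, 93)]
```

View pics/scene_hov.png

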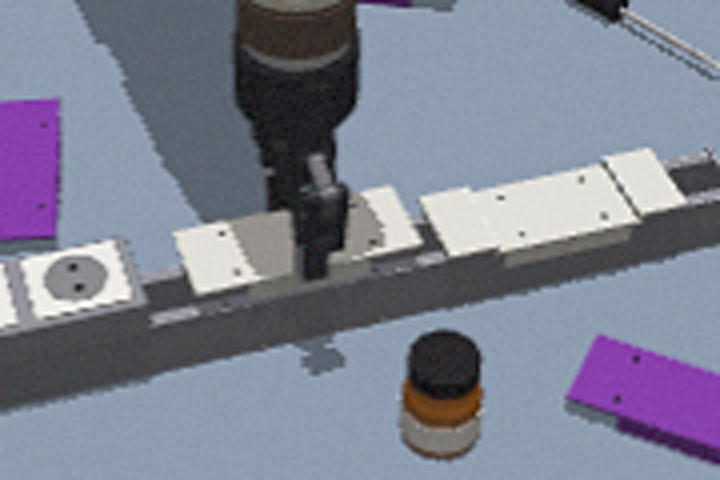

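The lid hovers between the socket box and the cover. Its left end is at s≈0.058, and the cover edge is at about 0.0765, pixel (440,215) in the crop. The measured pose shows it 6 mm short laterally and 0.8° rolled, so I'll correct that and lower it.

```bash
python3 -m creep '[[[0.5,6,0],[-0.0145,0,0]],[[0,0,0],[0,0,0]]]'
python3 -c "
from h import *
go([.6285,-.017,.0385],-.085)"
```

```text
clock: 7.2
eef_pos: [0.6331, -0.0169, 0.0591]
tool_rot: [0.736, 0.677, 0.004, 0.004]
ft_force: [-0.5, -0.2, -1.6]
grip_width: 0.0576
grasp_force: 69.4
t 7.2 tcp [ 0.6331 -0.0169  0.0591] shift [-0.5 -4.8 20.5] turn [ 0.0118 -0.0002  0.0011] F [-0.5 -0.2 -1.6] w 0.0576 gf 69.4 j [-0.03  0.61  0.1   1.06 -0.    1.63]
```

```bash
for i in 1 2 3; do python3 -m creep '[[[0,0,0],[0,0,0]]]' >/dev/null; python3 -c "
from h import *
go([.6285,-.017,.0385],-.085)"; done
```

```text
t 7.33 tcp [ 0.6322 -0.017   0.0584] shift [-0.3 -3.9 19.9] turn [ 0.0099 -0.0001  0.0011] F [ 0.1  0.3 -3.2] w 0.0572 gf 69.4 j [-0.03  0.61  0.1   1.06 -0.    1.63]
t 7.45 tcp [ 0.6319 -0.0171  0.0579] shift [-0.2 -3.6 19.4] turn [0.009 0.    0.001] F [ 0.9  0.3 -3. ] w 0.0579 gf 69.4 j [-0.03  0.61  0.1   1.06 -0.    1.63]
t 7.58 tcp [ 0.6318 -0.017   0.0576] shift [-0.2 -3.4 19. ] turn [ 0.0085 -0.      0.001 ] F [-0.1 -0.8 -2.3] w 0.0577 gf 69.4 j [-0.03  0.61  0.1   1.06 -0.    1.63]
```

```bash
python3 -m creep '[[[0,-2.5,5],[0.006,0,0]],[[0,0,5],[0,0,0]],[[0,0,0],[0,0,0]],[[0,0,0],[0,0,0]],[[0,0,0],[0,0,0]]]'
python3 -c "
from h import *
go([.6285,-.017,.0385],-.085)"; python3 -m creep '[[[0,0,0],[0,0,0]],[[0,0,0],[0,0,0]]]'
python3 e.py low
```

```text
clock: 8.2
eef_pos: [0.6296, -0.0168, 0.0476]
tool_rot: [0.736, 0.677, 0.001, 0.001]
ft_force: [-1.1, 0.4, -2.6]
grip_width: 0.0576
grasp_force: 69.4
t 8.2 tcp [ 0.6296 -0.0168  0.0476] shift [-0.2 -1.1  9.1] turn [ 0.0029 -0.      0.001 ] F [-1.1  0.4 -2.6] w 0.0576 gf 69.4 j [-0.03  0.62  0.09  1.04 -0.    1.63]
clock: 8.45
eef_pos: [0.6295, -0.0168, 0.0476]
tool_rot: [0.736, 0.677, 0.001, 0.001]
ft_force: [0.1, -0.8, -2.8]
grip_width: 0.0578
grasp_force: 69.4
t 8.45 tcp [ 0.6295 -0.0168  0.0476] shift [-0.3 -1.   9.1] turn [ 0.0028 -0.      0.001 ] F [ 0.1 -0.8 -2.8] w 0.0578 gf 69.4 j [-0.03  0.62  0.09  1.04 -0.    1.63]
top 0.0571
 lat -0.022 [(0.0375, 50), (0.058, -40), (0.076, 27)]
 lat 0.022 [(-0.1235, 45), (-0.113, -22), (0.026, 26), (0.0355, 29), (0.058, -34), (0.0755, 30), (0.076, 30)]
top 0.054
 lat -0.022 [(0.0375, 51), (0.058, -41), (0.076, 28)]
 lat 0.022 [(-0.1235, 44), (-0.1135, -22), (0.027, 28), (0.036, 34), (0.0585, -34), (0.076, 31)]
scene 0.0571
 lat -0.022 [(-0.0905, 51), (-0.062, -59), (-0.0585, 57), (-0.054, -48), (-0.0125, -68), (0.0275, 38), (0.039, 58), (0.06, -40), (0.076, 54)]
 lat 0.022 [(-0.091, 95), (-0.047, -49), (-0.0245, -34), (-0.018, -29), (-0.002, 64), (-0.0015, 64), (0.015, 40), (0.0615, -87), (0.076, 97)]
scene 0.054
 lat -0.022 [(-0.09, 49), (-0.062, -56), (-0.0575, 55), (-0.0525, -46), (-0.0125, -62), (0.027, 44), (0.033, 22), (0.0405, 54), (0.061, -40), (0.077, 53)]
 lat 0.022 [(-0.1215, 24), (-0.09, 86), (-0.046, -29), (-0.0245, -31), (-0.0175, -31), (-0.0015, 57), (0.0045, 26), (0.0085, -22), (0.0145, 28), (0.062, -49), (0.0775, 94)]
```

View pics/scene_low.png

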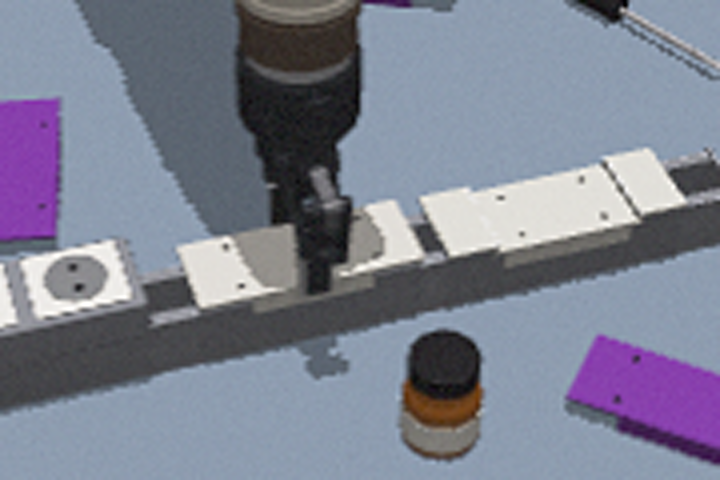

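The lid straddles the trunking with its lip outside the far wall, at crop (310,298), and its left end clear of the cover's edge. I'll lower it to contact.

```bash
python3 -m creep '[[[0,-1,4],[0.003,0,0]],[[0,0,3],[0,0,0]],[[0,0,1.5],[0,0,0]],[[0,0,1],[0,0,0]],[[0,0,0],[0,0,0]]]'
python3 -c "
from h import *
go([.6285,-.017,.0385],-.085);print(bot.get_obs()['ft_torque'])"
```

```text
clock: 9.18
eef_pos: [0.6281, -0.0168, 0.0384]
tool_rot: [0.736, 0.677, -0.0, -0.0]
ft_force: [-2.3, -0.2, 1.8]
grip_width: 0.0575
grasp_force: 69.8
t 9.18 tcp [ 0.6281 -0.0168  0.0384] shift [-0.2  0.4 -0.1] turn [-0.0009  0.0001  0.001 ] F [-2.3 -0.2  1.8] w 0.0575 gf 69.8 j [-0.03  0.63  0.08  1.03 -0.    1.63]
[ 0.0555749   0.71452137 -0.02686518]
```

```bash
python3 -m creep '[[[4,0,0],[0,0,0]],[[5,0,0],[0,0,0]],[[4,0,0],[0,0,0]],[[0,0,0],[0,0,0]],[[0,0,0],[0,0,0]]]'
python3 -c "
from h import *
go([.630+.0847*.0215,.0215,.0385],-.085);print(bot.get_obs()['ft_torque'])"; python3 e.py s1
```

```text
clock: 9.8
eef_pos: [0.6302, -0.0032, 0.0384]
tool_rot: [0.736, 0.677, 0.001, 0.0]
ft_force: [1.2, -0.4, 3.1]
grip_width: 0.0577
grasp_force: 70.1
t 9.8 tcp [ 0.6302 -0.0032  0.0384] shift [24.8 -0.5 -0.1] turn [ 0.001  -0.001   0.0015] F [ 1.2 -0.4  3.1] w 0.0577 gf 70.1 j [-0.01  0.63  0.09  1.03  0.    1.65]
[-0.04430086 -0.02282936 -0.02453063]
t 9.8 tcp [ 0.6302 -0.0032  0.0384] shift [-13.9  -0.6  -0.1] turn [ 0.001  -0.001   0.0015] F [ 1.2 -0.4  3.1] w 0.0577 gf 70.1 j [-0.01  0.63  0.09  1.03  0.    1.65]
top 0.0479
 lat -0.022 [(-0.124, 36), (0.056, 43), (0.0715, -29), (0.0765, 33)]
 lat 0.022 [(-0.1235, 39), (0.0475, 30), (0.056, 24), (0.0715, -32), (0.0765, 31)]
top 0.054
 lat -0.022 [(-0.123, 36), (0.056, 43), (0.071, -28), (0.076, 32)]
 lat 0.022 [(-0.1235, 43), (0.0465, 29), (0.056, 29), (0.071, -32), (0.076, 32)]
scene 0.0479
 lat -0.022 [(-0.077, 53), (-0.049, -28), (-0.045, 32), (-0.04, -47), (0.002, -60), (0.0075, 22), (0.044, 66), (0.053, 51), (0.0745, -64), (0.0795, 64)]
 lat 0.022 [(-0.121, 44), (-0.076, 49), (-0.0355, -34), (-0.0105, -38), (-0.0035, -26), (0.013, 87), (0.0195, -33), (0.024, 38), (0.0305, -28), (0.035, 37), (0.0755, -84), (0.08, 82)]
scene 0.054
 lat -0.022 [(-0.0785, 42), (-0.042, -44), (-0.0005, -38), (0.042, 65), (0.0505, 49), (0.0725, -41), (0.077, 55)]
 lat 0.022 [(-0.121, 22), (-0.078, 81), (-0.05, -51), (-0.046, 56), (-0.0365, -52), (-0.0105, -35), (-0.0035, -31), (0.024, 44), (0.0405, -22), (0.045, 32), (0.0505, 40), (0.0725, -87), (0.0775, 97)]
```

View pics/scene_s1.png

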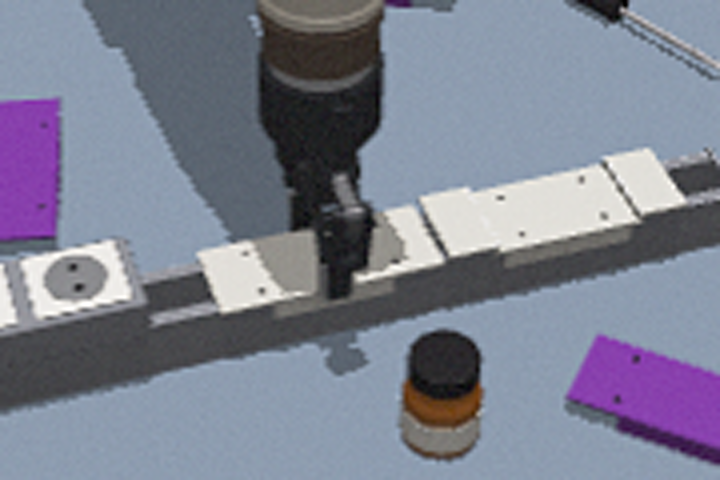

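The lid lies on the rims with its left end about 5 mm from the raised edge, at crop (440,245), and level. I'll slide it in.

```bash
python3 -m creep '[[[4,0,0],[0,0,0]],[[4,0,0],[0,0,0]],[[4,0,0],[0,0,0]],[[0,0,0],[0,0,0]]]'
python3 -c "
from h import *
go([.630+.0847*.0215,.0215,.0385],-.085);print(bot.get_obs()['ft_torque'])"; python3 e.py s2 | grep -A2 0.054
```

```text
clock: 10.4
eef_pos: [0.6305, 0.0077, 0.0384]
tool_rot: [0.736, 0.677, -0.001, 0.0]
ft_force: [-0.6, -3.8, 5.3]
grip_width: 0.0577
grasp_force: 70.3
t 10.4 tcp [0.6305 0.0077 0.0384] shift [13.8  0.2 -0.2] turn [-0.0003  0.0012  0.0007] F [-0.6 -3.8  5.3] w 0.0577 gf 70.3 j [ 0.01  0.63  0.09  1.03 -0.    1.67]
[-0.65874817  0.26338126  0.01734672]
top 0.054
 lat -0.022 [(-0.123, 39), (0.0725, 42)]
 lat 0.022 [(-0.1235, 41), (0.0635, 30)]
--
scene 0.054
 lat -0.022 [(-0.0675, 43), (-0.031, -44), (0.012, -54), (0.0545, 52), (0.0615, 43), (0.0735, -51), (0.078, 45)]
 lat 0.022 [(-0.1215, 25), (-0.068, 70), (-0.0395, -64), (-0.0355, 61), (-0.0245, -45), (0.0, -37), (0.007, -27), (0.025, 25), (0.0345, 48), (0.056, 40), (0.0625, 31), (0.0745, -35), (0.079, 29)]
```

```bash
cat > m.py <<'E'
from h import *
import sys
for n in("top","scene"):
    c=vision.camera(n);a,b=proj(c,[.647,.20,.05]).astype(int);r=cv2.imread(f"pics/{n}0.png")
    cr=lambda i:np.float32(cv2.cvtColor(i,cv2.COLOR_BGR2GRAY)[b-16:b+16,a-30:a+30])
    print(n,np.round(cv2.phaseCorrelate(cr(r),cr(c["image"]),cv2.createHanningWindow((60,32),cv2.CV_32F)),3))if 0 else print(n,cv2.phaseCorrelate(cr(r),cr(c["image"]),cv2.createHanningWindow((60,32),cv2.CV_32F)),"px/10mm",np.round(proj(c,[.648,.21,.05])-proj(c,[.647,.20,.05]),1))
    a,b=proj(c,[.63,.04,.05]).astype(int);im=c["image"][b-45:b+45,a-60:a+60];cv2.imwrite(f"pics/{n}_{sys.argv[1]}.png",cv2.resize(im,None,fx=6,fy=6,interpolation=cv2.INTER_CUBIC))
E
python3 m.py s2b
```

```text
top ((-0.009753752790597758, -0.00503969290666717), 0.9915516526748737) px/10mm [-4.1 -0.3]
scene ((0.0625825448074444, -0.0840197793081714), 0.9755145804335673) px/10mm [ 3.4 -0.7]
```

View pics/scene_s2b.png

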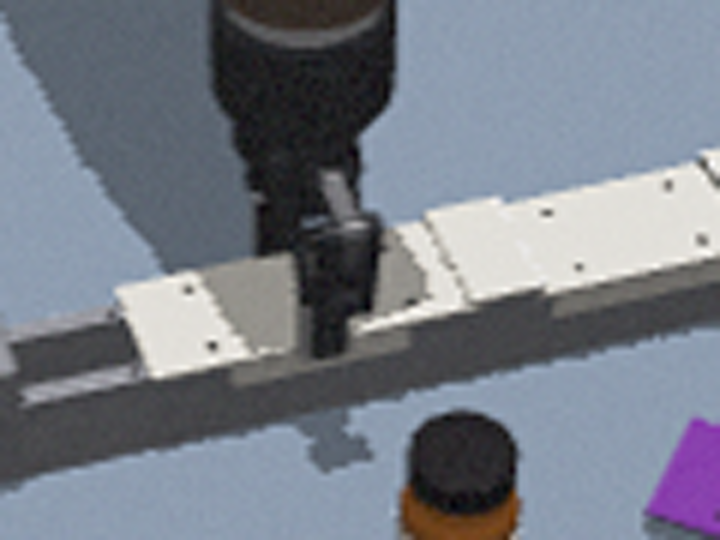

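The lid's left end is now under the raised edge, at crop (450,265), and the cover hasn't moved. I'll slide the rest.

```bash
python3 -m creep '[[[4,0,0],[0,0,0]],[[4,0,0],[0,0,0]],[[4,0,0],[0,0,0]],[[1.5,0,0],[0,0,0]],[[0,0,0],[0,0,0]],[[0,0,0],[0,0,0]]]'
python3 -c "
from h import *
go([.630+.0847*.0215,.0215,.0385],-.085);print(bot.get_obs()['ft_torque'])"; python3 m.py s3; python3 e.py s3b | grep -A2 -E "0.048|0.047"
```

```text
clock: 11.35
eef_pos: [0.6315, 0.0209, 0.0383]
tool_rot: [0.736, 0.677, -0.001, 0.0]
ft_force: [-0.2, -3.6, 5.6]
grip_width: 0.0578
grasp_force: 70.3
t 11.35 tcp [0.6315 0.0209 0.0383] shift [ 0.7  0.2 -0.2] turn [-0.0005  0.0015  0.0004] F [-0.2 -3.6  5.6] w 0.0578 gf 70.3 j [ 0.03  0.63  0.09  1.03 -0.    1.69]
[-0.73748189  0.28009354  0.03565818]
top ((-0.022349740164742116, -0.07082139749689986), 0.9908551767468452) px/10mm [-4.1 -0.3]
scene ((0.03542578915336847, -0.0264344714090754), 0.964912848174572) px/10mm [ 3.4 -0.7]
top 0.0478
 lat -0.022 [(-0.124, 39), (-0.0745, -26), (-0.07, 23), (0.093, 45)]
 lat 0.022 [(-0.1235, 38), (0.085, 30), (0.093, 23)]
--
scene 0.0478
 lat -0.022 [(-0.052, 47), (-0.025, -55), (-0.0205, 53), (-0.016, -42), (0.027, -54), (0.033, 34), (0.038, -26), (0.0695, 68), (0.0815, 67)]
 lat 0.022 [(-0.1205, 41), (-0.074, -28), (-0.0695, 29), (-0.052, 57), (-0.009, -43), (0.012, -33), (0.0205, -28), (0.021, -28), (0.0385, 76), (0.045, -28), (0.0485, 30), (0.0765, -47), (0.0815, 38)]
scene 0.054
 lat -0.022 [(-0.054, 44), (-0.027, -22), (-0.0185, -44), (0.0255, -51), (0.0695, 67), (0.0785, 70)]
 lat 0.022 [(-0.1215, 24), (-0.0545, 87), (-0.026, -51), (-0.0225, 53), (-0.0115, -50), (0.013, -38), (0.0205, -31), (0.0485, 47), (0.0685, 63), (0.074, -38), (0.0785, 32)]
```

```bash
python3 -m creep '[[[0,0,1],[0,0,0]],[[0,0,1],[0,0,0]],[[0,0,0],[0,0,0]],[[0,0,0],[0,0,0]]]'
python3 -c "
from h import *
go([.630+.0847*.0215,.0215,.0385],-.085);print(bot.get_obs()['ft_torque'])"
```

```text
clock: 12.05
eef_pos: [0.6315, 0.0209, 0.0382]
tool_rot: [0.736, 0.677, -0.0, 0.001]
ft_force: [-3.7, -2.8, 14.3]
grip_width: 0.0574
grasp_force: 71.2
t 12.05 tcp [0.6315 0.0209 0.0382] shift [ 0.7  0.2 -0.3] turn [0.0004 0.0013 0.0004] F [-3.7 -2.8 14.3] w 0.0574 gf 71.2 j [ 0.03  0.63  0.09  1.03 -0.    1.69]
[-0.79572779  1.1554021   0.05015982]
```

```bash
python3 -m creep '[[[0,-0.5,1.5],[0,0,0]],[[0,0,0],[0,0,0]],[[0,0,0],[0,0,0]],[[0,0,0],[0,0,0]],[[0,0,0],[0,0,0]],[[0,0,0],[0,0,0]]]'
python3 -c "
from h import *
go([.630+.0847*.0215,.0215,.0385],-.085);print(bot.get_obs()['ft_torque'])"; python3 m.py fin
```

```text
clock: 12.8
eef_pos: [0.6315, 0.0209, 0.0382]
tool_rot: [0.736, 0.677, 0.0, 0.001]
ft_force: [-4.5, -4.8, 21.4]
grip_width: 0.0577
grasp_force: 71.8
t 12.8 tcp [0.6315 0.0209 0.0382] shift [ 0.7  0.2 -0.3] turn [0.002  0.0013 0.0004] F [-4.5 -4.8 21.4] w 0.0577 gf 71.8 j [ 0.03  0.63  0.09  1.03 -0.    1.69]
[-0.83788679  1.60916435  0.08321473]
top ((-0.011121960333227321, -0.04974213064156885), 0.9804255448281765) px/10mm [-4.1 -0.3]
scene ((0.015512440023691454, -0.011771936338185185), 0.9645306377361218) px/10mm [ 3.4 -0.7]
```

View pics/scene_fin.png

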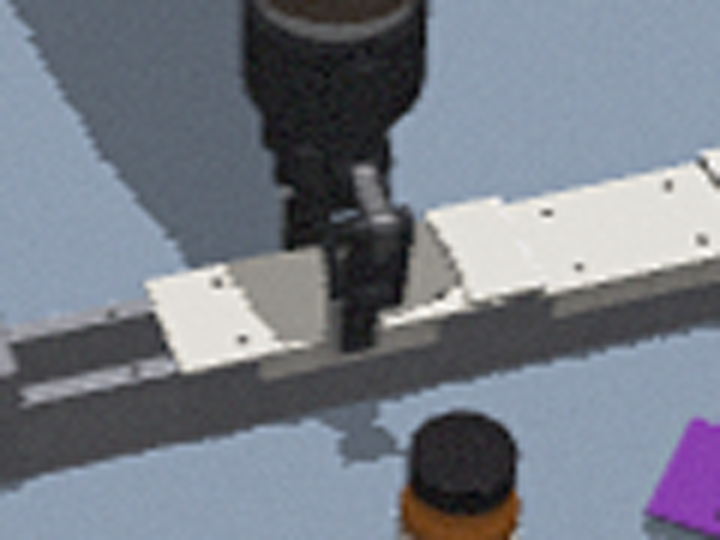

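The lid lies flat with its left end about 20 mm under the raised edge, at crop (450,275). The cover is unmoved, the lid is pressed with about 21 N, and the reading is steady. I'll hand it in.

```bash
python3 -c "
from h import *
print(workorder.job_done())"
```

```text
the job is handed in; nothing more can be done
None
```

The job is handed in at about 13 s on the robot's clock: the lid is flat on the trunking, about 20 mm under the raised edge by camera estimate, still gripped and pressed down with about 21 N; the stepped cover shows no measurable movement.

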